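Lock the balancer's belt cover with its quarter-turn cam

ROBOT

A 6-joint arm with a two-finger parallel gripper is mounted at the origin on the work surface. World frame = base frame: x ahead of the robot, y to its left, z up, the work surface at z = 0. Lengths are in mm, angles in rad, forces in N, time in s.
With the tool pointing down it reaches from about 325 to 1000 mm from the base axis. Payload 5.1 kg.
Tool frame: the origin (TCP) lies on the centre line of the jaws, within the pads' length; the fingertips stand 22 mm ahead of it and the grasp point (between the pads) lies 3 mm ahead of it (env.tcp_to_tips is the distance from the TCP to the fingertips, in mm); z points along the fingers, y is the line along which they close (so a half turn about z gives the same grasp; the last joint's range is limited). The gripper opens to 85 mm and grips with 20 to 120 N. Pads are 22 mm wide; open, the fingers measure 114 mm over their backs; the gripper's body (76 mm by 85 mm) begins 54 mm behind the grasp point. The pads swing forward as they close: fully open they stand 13 mm farther back than shut.
Start: joints at [1.034, 0.124, 1.65, -0, 1.367, -0.083], TCP at [284.968, 584.19, 253.322] pointing down, gripper open.
Joint ranges: [-2.61, 2.61], [-1.02, 2.33], [0.03, 2.71], [-1.35, 4.49], [0.32, 2.68], [-2.91, 2.91]. Speed limits (rad/s): [2.57, 2.57, 3.14, 3.14, 3.14, 3.14].

INTERFACE

Orientations are given as [roll, pitch, yaw] about the fixed x, y, z axes, in that order (R = Rz(yaw) Ry(pitch) Rx(roll)).
In Python, from workcell import env, optics gives the robot as it stands. The module is installed in compiled form; this text tells all that it offers.
- The arm moves only by the shell command python3 -m pendant 'ROWS' [FORCE]. ROWS is JSON, a list that holds one entry, the list of rows, each a list of 5 numbers: the opening, from 0 (shut) to 1 (fully open), then the shift along the tool's x, y, z in mm, then the turn about the tool's z in rad. A call has exactly 5 rows; each row shifts and turns the commanded pose from where the row before left it, along the tool's axes as they then stand; what a row does not reach is not made up. A row lasts 1/12 s, in which the tool goes at most 41.7 mm and 7.16 degrees, less where a joint would pass 70% of its speed; a pose out of reach is approached as far as the arm can. A call with a gripper value outside its range is refused whole. The fingers move at their own pace and stop on an object; FORCE is the grip in N (left out, the last holds). Time passes only in rows, so rows that do not move let the fingers close, or fill a call up. It gives the time, the measured TCP pose, the force, the opening and the grip force at its end, in the units of the state.
- env.read_state(): the state, without advancing time (a new reading comes with each control period).
- optics.read_camera(name): name is "scene" or "top" or "wrist"; returns (picture, depth): 480x640x3 uint8, red, green, blue; 480x640 float32, mm along the optical axis (not along the pixel's ray), 0 where there is no reading.
- optics.get_calibration(name): a dict with "K" (3x3 intrinsics, pixels), "k1" (the pictures are not rectified: a ray, as slopes to the right and down, at radius r is drawn at 1 + k1 r^2 times it, then the intrinsics apply), "extrinsics" (4x4, takes a point from world to camera coordinates). Camera axes: x right, y up, looking along -z (the intrinsics and any distortion apply to the point x, -y, -z); pixel columns grow to the right and rows downward; lengths in mm; the calibration is good to about 2 mm. A picture is of the moment at which its call begins: read the wrist's pose just before it. get_calibration takes no time and is no camera call; for the wrist camera it gives the pose at the moment of the call.
- env.job_done(): hands the job in; it is judged then, once.
Trained networks look in the newest picture that a camera, given by its name, has taken for a name from the list of things; names that differ only in an ending like _2 or _b are one class to them, and where a whole thing is asked for, a point or a joint stands for the part that bears it (a point fixed in the world has none). Each returns a list of dicts, best first, with "confidence" (0 to 1); they miss things now and then, are a little off and sometimes report something else, mostly with a low value. They report only what shows in the picture. A call takes as long as a camera call.
- optics.recognise(camera, label): "point" ([column, row] in pixels, amid what is visible of it).
- optics.masks_of(camera, label): "pixels" (480x640 bool, what is visible of it) and "point" ([column, row] in pixels, amid what is visible of it).
- optics.place_of(camera, label): "point" ([column, row] in pixels: a listed point, or the origin of a listed thing).
The state is a dict: "time_s": time; "joints": joint angles; "qvel": joint speeds; "effort": joint torques, N m; "tool_pos": TCP position; "eef_rot": TCP orientation; "ft_force": force on the tool from outside, world axes, zero at the start; "ft_torque": the same for the moment, N m; "grip_width": finger opening in mm; "gripper_force": force on a finger pad.
Only numpy, scipy, OpenCV 4.12 (cv2) and the standard library are available. Lean on these libraries where they do the work, as an engineer would, in place of code of your own. Each camera call takes 0.05 s, during which the arm holds its last target. There are 200 camera calls.

TASK

The sprung cover of the wheel balancer's belt housing stands slightly open. Set a fingertip in the slot of its round cam lock, press the cover down shut, and keeping it pressed turn the lock clockwise (seen from above) a quarter turn to its stop, so that the cover stays locked down when you take your hand away. This is fingertip work: lift and carry nothing, and leave the loose things lying about where they are.

Things in the scene. Friction and masses are not known exactly. Their poses are not given: they have to be found in the camera images.
- housing: Blue steel belt housing, fixed; place and yaw vary. Origin: on the bench under the cam lock's axis; z up; x points from the lock to the cover's hinge. It spans x -115 to 200, y -240 to 130 mm; flat top 110 mm up. A 34 mm shaft sticks out of its +y side to y = 242 mm, 55 mm up. The lock's axis is vertical when the cover is shut, and the slot floor then 124 mm above the bench.
- cover (a joint): Hinge of the grey cover on the housing's top, rad: 0 = shut, 0.09 = as far open as it goes (start). A spring holds it open, the lock 13 mm above its shut height; pushing it fully down at the lock takes about 5 N, to a hard stop, and it springs up again if let go unlocked. Once locked it stays at about 0.01.
- cam (a joint): Cam lock in the cover, rad, growing clockwise seen from above: 0 = unlocked, slot parallel to the hinge; 1.571 = locked, hard stop, slot pointing at the hinge. Starts at 0 to 0.3. Takes about 0.1 N m and stays where left. Unless the cover is pressed to within 3 mm of shut at the lock, the lock's tongue hits the side of its catch at about 0.9 rad and turns no further.
- slot_floor (a point): Middle of the slot's floor, on the lock's axis. Turns with the lock: y runs along the slot, z up the axis. The lock is a metal disc 116 mm across with one straight slot across its whole diameter, 36 mm wide, 16 mm deep, open on top, between two half-moon lands. One fingertip, or two closed fingers, fit in it 30 to 40 mm from the axis and turn it by pushing sideways on a land.
- cover_edge (a point): Middle of the cover's free edge, on the plate's upper face. The plate is 245 x 240 mm, 8 mm thick, top 120 mm above the bench when shut; hinge line along the housing's y at housing x = 150 mm, 112 mm up. A ring-shaped collar, 120 mm inner and 136 mm outer diameter, stands on the plate round the lock, as high as the lands.
- bearing: Loose steel ball-bearing ring, 52 mm across, 16 mm high, lying on the housing's top beside the cover. Origin: centre of its underside. To be left alone.
- socket: Loose steel wrench socket, 30 mm across, 42 mm high, standing on the housing's top beside the cover. Origin: centre of its underside. To be left alone.
- cone: Loose steel centring cone, 90 mm across, 56 mm high, on the bench. Origin: centre of its underside. To be left alone.
- spray_can: Loose white spray can, 60 mm across, 140 mm high, on the bench. Origin: centre of its underside. To be left alone.
- wrench: Loose wrench lying on the bench. Origin: on its underside near its middle. To be left alone.
- spacer: Loose aluminium spacer ring, 110 mm across, 20 mm high, on the bench. Origin: centre of its underside. To be left alone.
- pot: Loose dark steel cup, 80 mm across, 70 mm high, on the bench. Origin: centre of its underside. To be left alone.

How it is judged:
By the outcome, as a careful person would: the job done as asked, in the order asked, and still so for the second after the job is handed in, with the robot touching nothing.
It also fails if it takes over 35 s, if anything falls off the work surface, if the arm or the gripper's body presses on something with over 40 N, if the wrist force passes 120 N, or if a joint passes its speed limit or range.

## Working session

There is one attempt and no reset: what is moved stays moved. The work goes in short steps, Python scripts to look and compute and a shell command to move; the robot and the scene stay as the last step left them, time stands still between calls to the robot, and variables do not carry over. Pictures are saved under pics/ and viewed, at most 10 in all, crops included, and the job is handed in when it is done.

```bash
mkdir -p pics
cat > h.py <<'E'
import numpy as np, cv2
from workcell import env, optics
def deproj(cam,uv,depth=None,z=None,cal=None):
    c=cal or optics.get_calibration(cam);K=np.array(c["K"]);E=np.array(c["extrinsics"])
    d=np.array([(uv[0]-K[0,2])/K[0,0],(uv[1]-K[1,2])/K[1,1]]);s=d.copy()
    for _ in range(20): s=d/(1+c["k1"]*(s@s))
    ray=np.array([s[0],-s[1],-1.]);Ri=E[:3,:3].T;o=-Ri@E[:3,3];w=Ri@ray
    t=depth if depth is not None else (z-o[2])/w[2]
    return o+t*w
def proj(cam,p,cal=None):
    c=cal or optics.get_calibration(cam);K=np.array(c["K"]);E=np.array(c["extrinsics"])
    q=E[:3,:3]@np.array(p)+E[:3,3];s=np.array([q[0],-q[1]])/-q[2];s=s*(1+c["k1"]*(s@s))
    return K[:2,:2]@s+K[:2,2]
E
python3 - <<'E'
from h import *
s=env.read_state();print({k:np.round(s[k],3) for k in s})
for cam in("top","scene"):
    p,d=optics.read_camera(cam);cv2.imwrite(f"pics/{cam}.png",p[:,:,::-1]);np.save(cam+"_d.npy",d)
    for l in("slot_floor","cover_edge","housing","bearing","socket"):
        for r in optics.place_of(cam,l)[:2]:
            u=r["point"];z=d[int(u[1]),int(u[0])]
            print(cam,l,np.round(u),round(r["confidence"],2),np.round(deproj(cam,u,depth=z)))
E
```

```text
{'time_s': np.float64(0.0), 'joints': array([ 1.034,  0.124,  1.652,  0.   ,  1.367, -0.083]), 'qvel': array([-0.004, -0.   ,  0.001,  0.   ,  0.001,  0.001]), 'effort': array([-0.0000e+00, -4.2361e+01, -3.6546e+01,  0.0000e+00,  7.0000e-03,
       -0.0000e+00]), 'tool_pos': array([284.67 , 583.72 , 252.065]), 'eef_rot': array([-3.14 , -0.   ,  2.688]), 'ft_force': array([-0.468, -0.177,  0.049]), 'ft_torque': array([-0.017, -0.01 , -0.009]), 'gripper_force': np.float64(0.0), 'grip_width': np.float64(85.695)}
top cover_edge [322. 273.] 0.82 [405. -15. 111.]
top housing [329. 245.] 0.76 [482. -35. 156.]
top bearing [390. 259.] 0.72 [ 447. -213.  110.]
top bearing [489. 260.] 0.37 [ 452. -530.    5.]
top socket [398. 212.] 0.56 [ 579. -233.  155.]
scene slot_floor [315. 216.] 0.64 [500. -29. 140.]
scene slot_floor [168. 383.] 0.6 [ 452. -541.    9.]
scene housing [316. 252.] 0.97 [ 563. -118.  127.]
scene bearing [255. 259.] 0.58 [ 444. -208.  108.]
scene socket [292. 292.] 0.67 [ 582. -244.  119.]
scene socket [315. 254.] 0.35 [ 566. -126.  128.]
```

View pics/top.png

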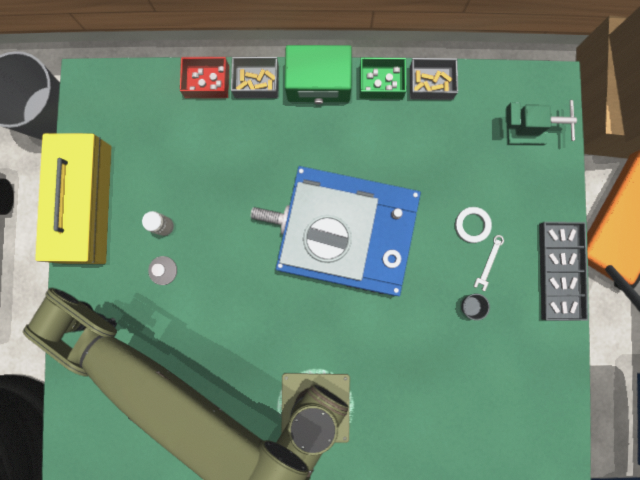

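View pics/scene.png

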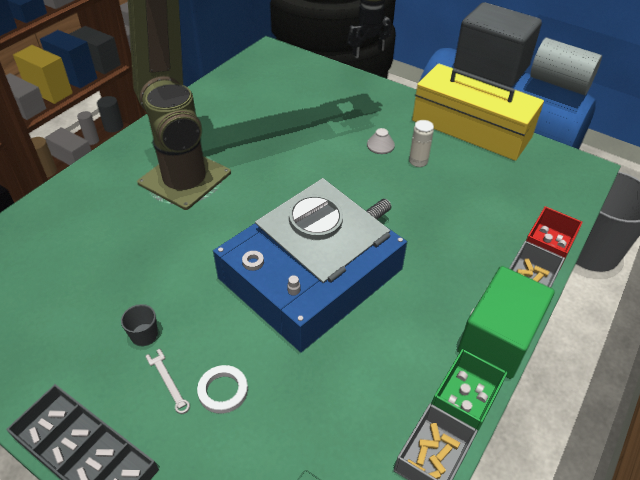

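The top view shows the lock at about (328,239), with its slot nearly along the image columns axis. The hinge is on the far side (up), and the housing is yawed about -0.2. I'll move over the lock and look with the wrist camera.

```bash
python3 -m pendant '[[[0.65,-26,-27,-8,0],[0.65,-26,-27,-8,0],[0.65,-26,-27,-8,0],[0.65,-26,-27,-8,0],[0.65,-26,-27,-8,0]]]' >/dev/null
python3 -m pendant '[[[0.65,-26,-27,-6,0],[0.65,-26,-27,-6,0],[0.65,-26,-27,-6,0],[0.65,-26,-27,-6,0],[0.65,-26,-27,-6,0]]]' > /dev/null
python3 -m pendant '[[[0.65,-26,-27,0,0],[0.65,-26,-27,0,0],[0.65,-26,-27,0,0],[0.65,-26,-27,0,0],[0.65,-26,-27,0,0]]]'
python3 -m pendant '[[[0.65,-26,-27,0,0],[0.65,-26,-27,0,0],[0.65,0,0,0,0],[0.65,0,0,0,0],[0.65,0,0,0,0]]]'
python3 - <<'E'
from h import *
s=env.read_state();print(s["tool_pos"],s["eef_rot"],s["ft_force"],s["grip_width"],env.tcp_to_tips)
cal=optics.get_calibration("wrist");p,d=optics.read_camera("wrist");cv2.imwrite("pics/w1.png",p[:,:,::-1]);np.savez("w1",p=p,d=d,K=cal["K"],k1=cal["k1"],E=cal["extrinsics"])
for l in("slot_floor","cover_edge","housing","cam"):
    for r in optics.place_of("wrist",l)[:1]:
        u=r["point"];z=d[int(u[1]),int(u[0])]
        print(l,np.round(u),round(r["confidence"],2),z,np.round(deproj("wrist",u,depth=z,cal=cal)))
E
```

```text
time_s: 1.85
tool_pos: [458.1, 47.3, 323.8]
eef_rot: [3.141, 0.001, 2.688]
ft_force: [0.7, 0.6, 0.1]
grip_width: 56.0
gripper_force: 0.0
time_s: 2.27
tool_pos: [480.9, -22.0, 323.3]
eef_rot: [3.141, -0.0, 2.687]
ft_force: [-0.1, 0.3, -0.1]
grip_width: 55.5
gripper_force: 0.0
[480.87937928 -21.98028414 323.31713752] [ 3.14118599e+00 -3.74026543e-04  2.68725219e+00] [-0.08148096  0.32303567 -0.07783646] 55.460175492175814 22.0
slot_floor [326. 247.] 0.66 319.49826 [503. -32. 137.]
cover_edge [296. 144.] 0.67 292.82367 [410. -14. 140.]Traceback (most recent call last):
  File "<stdin>", line 5, in <module>
ValueError: it knows: bearing, cone, cover_edge, housing, pot, slot_floor, socket, spacer, spray_can, wrench
```

View pics/w1.png

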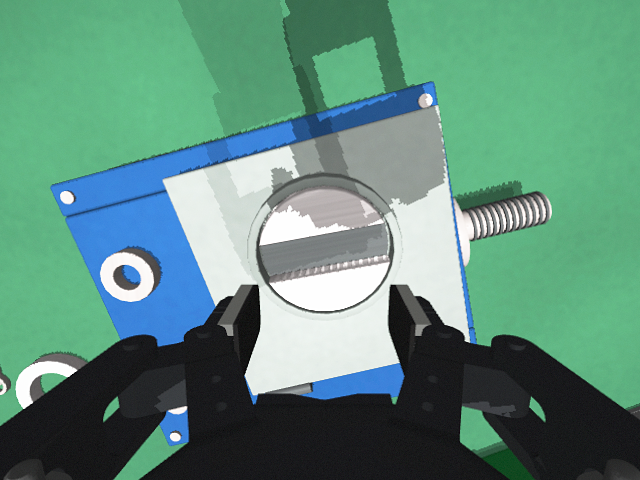

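The disc is centred at about (325,248) and the slot crosses it from (262,262) to (390,240). Next I'll measure it from the depth image.

Run:
```python
from h import *
f=np.load("w1.npz");d=f["d"];cal=dict(K=f["K"],k1=float(f["k1"]),extrinsics=f["E"])
P=np.array([[deproj("",(u,v),depth=d[v,u],cal=cal) for u in range(150,480)] for v in range(85,390)]).reshape(-1,3);P=P[P[:,2]>50]
c0=np.array([503,-32.]);r=np.linalg.norm(P[:,:2]-c0,axis=1)
pl=P[(r>75)&(r<100)&(P[:,2]>115)&(P[:,2]<150)];A=lambda Q:np.c_[Q[:,:2]-c0,np.ones(len(Q))]
co=np.linalg.lstsq(A(pl),pl[:,2],rcond=None)[0]
for _ in range(3):
    m=abs(A(pl)@co-pl[:,2])<3;co=np.linalg.lstsq(A(pl)[m],pl[m,2],rcond=None)[0]
print("plane",co,"tiltdir",np.arctan2(-co[1],-co[0]),np.hypot(*co[:2]))
h=P[:,2]-A(P)@co
print(np.histogram(h[r<80],bins=np.arange(-6,30,2)))
hi=P[(r<85)&(h>14)]   # lands + collar
c,(w,hh),a=cv2.minAreaRect(hi[:,:2].astype(np.float32)); print("rect",c,w,hh)
print("circle",cv2.minEnclosingCircle(hi[:,:2].astype(np.float32)))
c=np.array(c);lo=P[(np.linalg.norm(P[:,:2]-c,axis=1)<54)&(h<9)]
print("slot n",len(lo),"centroid",lo.mean(0),cv2.minAreaRect(lo[:,:2].astype(np.float32)))
w,V=np.linalg.eigh(np.cov(lo[:,:2].T));print("slot ang",np.arctan2(V[1,1],V[0,1])%np.pi)
```

```text
plane [-8.84423519e-02  1.74165541e-02  1.33345695e+02] tiltdir -0.19443756647734087 0.0901409227651992
(array([   0,   10, 2218, 2266, 2024, 2143,  227,  235,  230,  241,  332,
        497, 5990, 5685,    8,    0,    0]), array([-6, -4, -2,  0,  2,  4,  6,  8, 10, 12, 14, 16, 18, 20, 22, 24, 26,
       28]))
rect (503.7386474609375, -33.04191589355469) 134.62808227539062 134.46141052246094
circle ((503.87445068359375, -33.09285354614258), 67.95186614990234)
slot n 3881 centroid [506.0417675  -33.28376041 137.22444906] ((505.97235107421875, -33.5645637512207), (107.79305267333984, 32.47502517700195), 74.45907592773438)
slot ang 1.3009605144707435
```

```bash
python3 -m pendant '[[[0.65,-23.6,-0.3,0,0],[0.65,0,0,20,-0.0925],[0.65,0,0,20,-0.0925],[0.65,0,0,35,0],[0.65,0,0,35,0]]]' >/dev/null
python3 -m pendant '[[[0.65,0,0,28,0],[0.65,0,0,0,0],[0.65,0,0,0,0],[0.65,0,0,0,0],[0.65,0,0,0,0]]]'
python3 - <<'E'
from h import *
p,d=optics.read_camera("wrist");cv2.imwrite("pics/w2.png",p[:,:,::-1])
E
```

```text
time_s: 3.3
tool_pos: [503.8, -32.7, 188.5]
eef_rot: [3.141, 0.005, 2.874]
ft_force: [0.2, -0.4, 0.2]
grip_width: 55.7
gripper_force: 0.0
```

View pics/w2.png

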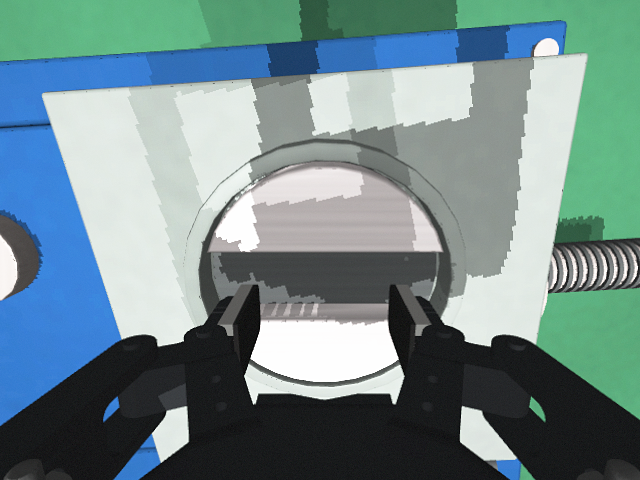

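The fingertips are lined up with the slot: it is level at rows 250-305, and the jaws are centred left to right. I'll descend into it.

```bash
python3 -m pendant '[[[0.65,0,0,8,0],[0.65,0,0,8,0],[0.65,0,0,6,0],[0.65,0,0,4,0],[0.65,0,0,0,0]]]'
python3 -m pendant '[[[0.65,0,0,3,0],[0.65,0,0,3,0],[0.65,0,0,3,0],[0.65,0,0,0,0],[0.65,0,0,0,0]]]'
```

```text
time_s: 3.77
tool_pos: [501.1, -32.6, 157.5]
eef_rot: [-3.141, -0.003, 2.873]
ft_force: [0.3, -0.1, 0.0]
grip_width: 55.5
gripper_force: 0.0
time_s: 4.18
tool_pos: [502.1, -32.8, 150.5]
eef_rot: [-3.141, -0.0, 2.873]
ft_force: [-1.2, 0.5, 2.6]
grip_width: 55.4
gripper_force: 1.5
```

```bash
python3 -m pendant '[[[0.65,0,0,3,0],[0.65,0,0,3,0],[0.65,0,0,3,0],[0.65,0,0,2,0],[0.65,0,0,0,0]]]'
python3 -m pendant '[[[0.65,0,0,1,0],[0.65,0,0,1,0],[0.65,0,0,1,0],[0.65,0,0,0,0],[0.65,0,0,0,0]]]'
```

```text
time_s: 4.6
tool_pos: [502.1, -32.7, 141.6]
eef_rot: [-3.141, -0.001, 2.873]
ft_force: [-9.9, 0.9, 16.0]
grip_width: 55.5
gripper_force: 8.2
time_s: 5.02
tool_pos: [502.2, -32.7, 141.1]
eef_rot: [-3.141, -0.002, 2.873]
ft_force: [-18.2, 2.3, 30.1]
grip_width: 55.6
gripper_force: 15.2
```

```bash
python3 -m pendant '[[[0.65,1,0,-0.5,0],[0.65,0.5,0,-0.5,0],[0.65,0,0,0,0],[0.65,0,0,0,0],[0.65,0,0,0,0]]]'
python3 - <<'E'
from h import *
cal=optics.get_calibration("wrist");p,d=optics.read_camera("wrist");cv2.imwrite("pics/w3.png",p[:,:,::-1])
P=np.array([[deproj("",(u,v),depth=d[v,u],cal=cal) for u in range(60,580,4)] for v in range(20,400,4)]).reshape(-1,3)
ax=np.array([500.8,-32.5]);a=-0.195;R=np.array([[np.cos(a),np.sin(a)],[-np.sin(a),np.cos(a)]])
q=(P[:,:2]-ax)@R.T
for x in range(-90,-60,6):
    m=(abs(q[:,0]-x)<3)&(abs(q[:,1])<70)&(P[:,2]>60)&(P[:,2]<140);print(x,m.sum(),np.median(P[m,2]) if m.any() else 0)
E
```

```text
time_s: 5.43
tool_pos: [502.0, -32.7, 141.4]
eef_rot: [-3.141, 0.003, 2.873]
ft_force: [-10.5, 1.1, 22.5]
grip_width: 55.5
gripper_force: 10.9
-90 413 119.2884821478709
-84 395 119.24065369557849
-78 384 119.29075436314362
-72 369 119.33167179211964
-66 356 119.47611391584888
```

View pics/w3.png

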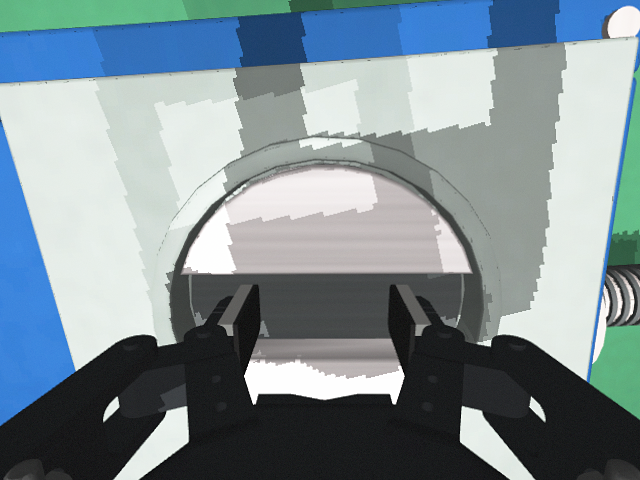

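The plate's free edge is now flat at 119 mm (120 when shut), and both tips are in the slot. I'll turn clockwise and keep pressing.

```bash
python3 -m pendant '[[[0.65,0,0,0,0.1],[0.65,0,0,0,0.1],[0.65,0,0,0,0.1],[0.65,0,0,0,0.1],[0.65,0,0,0,0.1]]]'
python3 -m pendant '[[[0.65,0,0,0,0.1],[0.65,0,0,0,0.1],[0.65,0,0,0,0.1],[0.65,0,0,0,0.1],[0.65,0,0,0,0]]]'; python3 -c "
from h import *;print(env.read_state()['ft_torque'])"
```

```text
time_s: 5.9
tool_pos: [501.3, -33.0, 141.3]
eef_rot: [-3.141, 0.001, 2.369]
ft_force: [-13.2, -1.9, 23.8]
grip_width: 55.7
gripper_force: 12.0
time_s: 6.32
tool_pos: [500.8, -33.0, 141.3]
eef_rot: [-3.14, 0.001, 1.97]
ft_force: [-14.7, -0.7, 25.5]
grip_width: 55.7
gripper_force: 12.6
[-0.08022458  2.30054231 -0.02448911]
```

```bash
python3 -m pendant '[[[0.65,0,0,0,0.1],[0.65,0,0,0,0.1],[0.65,0,0,0,0.1],[0.65,0,0,0,0.1],[0.65,0,0,0,0]]]'; python3 -c "
from h import *;print(env.read_state()['ft_torque'])"
python3 -m pendant '[[[0.65,0,0,0,0.07],[0.65,0,0,0,0.07],[0.65,0,0,0,0.06],[0.65,0,0,0,0],[0.65,0,0,0,0]]]'; python3 -c "
from h import *;print(env.read_state()['ft_torque'])"
```

```text
time_s: 6.73
tool_pos: [500.3, -32.8, 141.3]
eef_rot: [-3.139, 0.001, 1.57]
ft_force: [-17.6, 0.2, 27.1]
grip_width: 55.7
gripper_force: 13.4
[-0.01958338  2.55603938 -0.07656079]
time_s: 7.15
tool_pos: [500.1, -32.6, 141.2]
eef_rot: [-3.139, 0.001, 1.373]
ft_force: [-19.1, 0.2, 27.1]
grip_width: 55.6
gripper_force: 13.7
[ 0.04998102  2.71170619 -0.05470852]
```

```bash
for i in 1; do python3 -m pendant '[[[0.65,0,0,0,0.05],[0.65,0,0,0,0.05],[0.65,0,0,0,0.05],[0.65,0,0,0,0],[0.65,0,0,0,0]]]'
python3 - <<'E'
from h import *
print(env.read_state()['ft_torque'])
p,d=optics.read_camera("wrist");cv2.imwrite("pics/w4.png",p[:,:,::-1])
E
done
```

```text
time_s: 7.57
tool_pos: [502.6, -33.1, 141.4]
eef_rot: [3.137, 0.0, 1.223]
ft_force: [-5.9, -2.8, 20.0]
grip_width: 55.7
gripper_force: 9.7
[-0.14749711  1.31436543 -0.03353589]
```

View pics/w4.png

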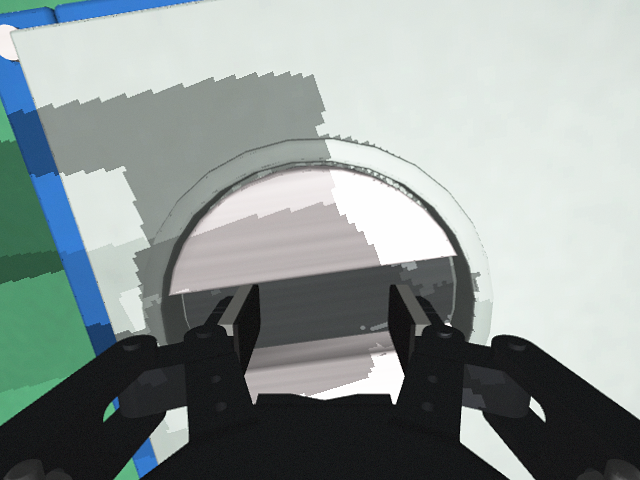

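The slot now lags the fingers by about 0.13 rad (edge from (170,293) to (455,257)), so it is at or near the stop. I'll push on until the torque confirms it.

```bash
python3 -m pendant '[[[0.65,0,0,0,0.05],[0.65,0,0,0,0.05],[0.65,0,0,0,0],[0.65,0,0,0,0],[0.65,0,0,0,0]]]'; python3 -c "
from h import *;print(env.read_state()['ft_torque'])"
python3 -m pendant '[[[0.65,0,0,0,0.04],[0.65,0,0,0,0.04],[0.65,0,0,0,0],[0.65,0,0,0,0],[0.65,0,0,0,0]]]'
python3 - <<'E'
from h import *
print(env.read_state()['ft_torque'])
E
```

```text
time_s: 8.03
tool_pos: [503.8, -32.1, 141.5]
eef_rot: [3.134, -0.003, 1.128]
ft_force: [-0.5, 3.1, 16.7]
grip_width: 55.5
gripper_force: 26.7
[0.73218617 0.54779362 1.5742314 ]
time_s: 8.45
tool_pos: [503.8, -32.0, 141.5]
eef_rot: [3.133, 0.001, 1.068]
ft_force: [0.4, 2.5, 15.5]
grip_width: 55.5
gripper_force: 104.5
[1.10928202 0.57847571 7.50948429]
```

Torque is 7.5 N m, so the lock is hard against its stop. I'll unload and lift out.

```bash
python3 -m pendant '[[[0.65,0,0,-3,-0.06],[0.65,0,0,-5,-0.02],[0.65,0,0,-4,-0.05],[0.65,0,0,-8,-0.05],[0.65,0,0,-10,0]]]'
python3 -m pendant '[[[0.65,0,0,-20,0],[0.65,0,0,-40,0],[0.65,0,0,-40,0],[0.65,0,0,-40,0],[0.65,0,0,-10,0]]]'
python3 -m pendant '[[[0.65,0,0,0,0],[0.65,0,0,0,0],[0.65,0,0,0,0],[0.65,0,0,0,0],[0.65,0,0,0,0]]]'
python3 - <<'E'
from h import *
cal=optics.get_calibration("wrist");p,d=optics.read_camera("wrist");cv2.imwrite("pics/w5.png",p[:,:,::-1])
P=np.array([[deproj("",(u,v),depth=d[v,u],cal=cal) for u in range(100,540,2)] for v in range(20,400,2)]).reshape(-1,3)
ax=np.array([500.8,-32.5]);a=-0.195;R=np.array([[np.cos(a),np.sin(a)],[-np.sin(a),np.cos(a)]])
q=(P[:,:2]-ax)@R.T;r=np.hypot(*q.T)
for x in(-85,-75,80,100):
    m=(abs(q[:,0]-x)<3)&(abs(q[:,1])<70)&(P[:,2]>60)&(P[:,2]<150);print(x,m.sum(),np.median(P[m,2]) if m.any() else 0)
m=(r<53)&(P[:,2]<132)&(P[:,2]>110);w,V=np.linalg.eigh(np.cov(q[m].T));print(m.sum(),"slot ang rel hinge",np.arctan2(V[1,1],V[0,1]), cv2.minAreaRect(q[m].astype(np.float32)))
E
```

```text
time_s: 8.87
tool_pos: [499.8, -32.1, 165.8]
eef_rot: [-3.139, 0.0, 1.223]
ft_force: [-0.4, 0.6, -0.3]
grip_width: 55.5
gripper_force: 0.0
time_s: 9.28
tool_pos: [503.1, -32.8, 325.6]
eef_rot: [3.129, -0.003, 1.221]
ft_force: [0.7, -0.4, 0.4]
grip_width: 55.4
gripper_force: 0.0
time_s: 9.7
tool_pos: [499.9, -32.2, 314.8]
eef_rot: [-3.138, 0.001, 1.222]
ft_force: [-0.9, -0.0, 0.5]
grip_width: 55.3
gripper_force: 0.0
-85 219 121.80258332512079
-75 225 121.7887921667334
80 255 120.44118821104661
100 262 120.30979216616805
1098 slot ang rel hinge 3.136121975792875 ((-0.15439605712890625, -1.2895736694335938), (34.247920989990234, 105.43571472167969), 89.77505493164062)
```

View pics/w5.png

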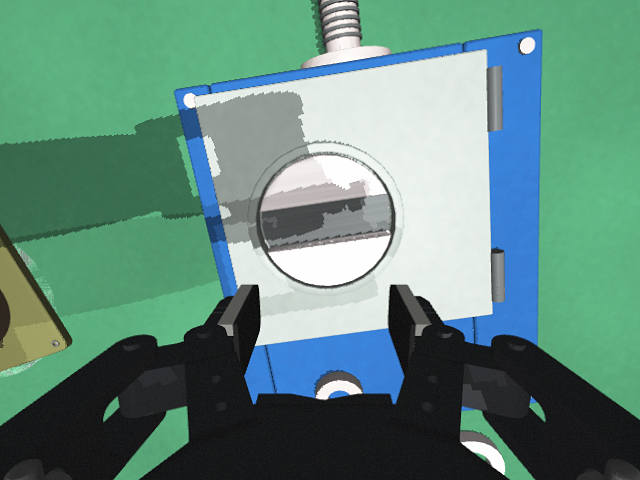

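The slot points at the hinge to within 0.006 rad, the cover stays down at about 0.01 rad, and the hand is clear.

```bash
python3 -c "
from workcell import env;print(env.job_done())"
```

```text
the job is handed in; nothing more can be done
None
```

The cover is pressed shut and locked: I turned the cam a quarter turn clockwise to its stop, it stayed down after I lifted clear, and the job is handed in at about 10 s. I worked with two fingertips in the slot, one on each side of the axis.

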